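# Feed the sample racks home and start the reader

## Robot

A 7-joint arm with a two-finger parallel gripper is mounted at the origin on the work surface. World frame = base frame: x ahead of the robot, y to its left, z up, the work surface at z = 0. Lengths are in m, angles in rad, forces in N, time in s.
With the tool pointing down it reaches from about 0.425 to 0.8 m from the base axis. Payload 8.3 kg.
Tool frame: the origin (TCP) lies midway between the tips of the shut fingers; the grasp point (between the pads) lies 19 mm behind it; y points along the fingers, x is the direction in which the jaws open and shut, and the axes are right-handed (so a half turn about y gives the same grasp; the last joint's range is limited). The gripper opens to 85 mm and grips with 20 to 120 N. Pads are 22 mm wide; open, the fingers measure 114 mm over their backs; the gripper's body (76 mm by 85 mm) begins 54 mm behind the grasp point. The pads swing forward as they close: fully open they stand 13 mm farther back than shut.
Start: joints at [-1.412, 0.383, 0.016, 1.37, -0.006, 1.388, -0.046], TCP at [0.137, 0.61, 0.231] pointing down, gripper open.
Joint ranges: [-2.95, 2.95], [-0.25, 2.06], [-1.52, 1.56], [0.18, 2.33], [-1.44, 4.58], [0.02, 2.06], [-3.01, 3.01]. Speed limits (rad/s): [2.39, 2.39, 3.01, 3.01, 3.14, 3.14, 3.14].

## Interface

Orientations are given as [roll, pitch, yaw] about the fixed x, y, z axes, in that order (R = Rz(yaw) Ry(pitch) Rx(roll)).
In Python, from workcell import r gives the robot as it stands. The module is installed in compiled form; this text tells all that it offers.
- The arm moves only by the shell command python3 -m handwheel 'ROWS' [FORCE]. ROWS is JSON, a list of rows, each a list of 3 entries, a list of its own where there are three numbers: the opening in per cent of the stroke, from 0 (shut) to 100 (fully open), then the shift along the tool's x, y, z in m, then the turn about the tool's y in degrees. In form: [[grip, [tx, ty, tz], turn], ...]. A call has exactly 8 rows; each row shifts and turns the pose as measured when the row begins, along the tool's axes as they then stand; what a row does not reach is not made up. A row lasts 1/10 s, in which the tool goes at most 50 mm and 8.59 degrees, less where a joint would pass 70% of its speed; a pose out of reach is approached as far as the arm can. A call is refused whole if a number of a shift passes 0.05 or a number of a turn 8.59, either way. A call with a gripper value outside its range is refused whole. The fingers move at their own pace and stop on an object; FORCE is the grip in N (left out, the last holds). Time passes only in rows, so rows that do not move let the fingers close, or fill a call up. It gives the time, the measured TCP pose, the force and the opening at its end, in the units of the state.
- r.get_state(): the state, without advancing time (a new reading comes with each control period).
- r.snapshot(name): name is "scene" or "top"; returns a dict with "img" (480x640x3 uint8, blue, green, red), "depth" (480x640 float32, m along the optical axis (not along the pixel's ray), 0 where there is no reading), "mtx" (3x3 intrinsics, pixels), "k1" (the pictures are not rectified: a ray, as slopes to the right and down, at radius r is drawn at 1 + k1 r^2 times it, then the intrinsics apply), "R" (3x3) and "t" (3): a world point X has camera coordinates R X + t. Camera axes: x right, y down, z forward; pixel columns grow to the right and rows downward; lengths in m; the calibration is good to about 2 mm. A picture is of the moment at which its call begins.
- r.job_done(): hands the job in, once; it reports no verdict.
The state is a dict: "time": time; "qpos": joint angles; "qd": joint speeds; "tau": joint torques, N m; "ee_pos": TCP position; "eef_rot": TCP orientation; "contact_force": force on the tool from outside, world axes, zero at the start; "wrist_torque": the same for the moment, N m; "opening": finger opening in m.
Only numpy, scipy, OpenCV 4.12 (cv2) and the standard library are available. Lean on these libraries where they do the work, as an engineer would, in place of code of your own. Each camera call takes 0.05 s, during which the arm holds its last target.

## Task

Push the row of four sample racks along the loading lane as one train, all four staying in touch with one another, until the front rack is fully home against the end stop; then press the start key on top of the reader head fully down and let it come up again. Only push and press with the fingers: do not pinch, lift or tip the racks. Leave the spare rack and everything else on the bench where it stands, and finish clear of everything.

Things in the scene. Friction and masses are not known exactly. Their poses are not given: they have to be found in the camera images.
- lane: Fixed aluminium loading lane on the bench. Origin on the bench surface; y axis = feed direction, towards the end stop; z up. Channel floor 10 mm above the bench, 63 mm wide (x from -31.5 to +31.5 mm) between side lips 8 mm thick, 12 mm above the floor. Runs from y = -200 mm (open entry end) to +160 mm (face of the end stop, a plate 40 mm high above the floor).
- stop (a point): Foot of the end stop's face: middle of the lane, on the channel floor; axes as the lane's (y = feed direction, into the stop). Behind the stop plate (8 mm) stands the white reader head, 92 mm across by 82 mm along the lane, its top 70 mm above the bench.
- start_key (a joint): Start key, a round spring push button of 32 mm diameter on top of the reader head. 0 m = up, 0.006 m = fully down; pressed vertically downward, counts from 4 mm down; fully down takes about 5 N, springs back by itself.
- start_key_top (a point): Centre of the top of the start key when up.
- rack1: Grey sample rack, the first (nearest the stop) of the four standing in a touching row in the lane: block 36 mm along the lane (its y), 60 mm across (its x), 38 mm high (51 mm with its line of four blue tube caps); 0.1 to 0.2 kg, slides on the channel floor. Origin: centre of its underside. At home its origin is 18 mm before the stop's face.
- rack2: Grey sample rack, the second of the four standing in a touching row in the lane: block 36 mm along the lane (its y), 60 mm across (its x), 38 mm high (51 mm with its line of four blue tube caps); 0.1 to 0.2 kg, slides on the channel floor. Origin: centre of its underside. At home its origin is 54 mm before the stop's face.
- rack3: Grey sample rack, the third of the four standing in a touching row in the lane: block 36 mm along the lane (its y), 60 mm across (its x), 38 mm high (51 mm with its line of four blue tube caps); 0.1 to 0.2 kg, slides on the channel floor. Origin: centre of its underside. At home its origin is 90 mm before the stop's face.
- rack4: Grey sample rack, the last (farthest from the stop; its free rear face is the one to push) of the four standing in a touching row in the lane: block 36 mm along the lane (its y), 60 mm across (its x), 38 mm high (51 mm with its line of four blue tube caps); 0.1 to 0.2 kg, slides on the channel floor. Origin: centre of its underside. At home its origin is 126 mm before the stop's face.
- spare_rack: A fifth, identical sample rack (36 x 60 mm, 51 mm high) standing on the bench on the robot's side of the lane; not part of the row. Origin: centre of its underside. Bystander: leave alone.
- reagent_bottle: Glass reagent bottle with blue cap, 68 mm diameter, 150 mm high, on the bench beyond the lane. Origin: centre of its underside. Bystander: leave alone.
- tip_box: Blue pipette-tip box with clear lid, 85 x 120 mm, 65 mm high, on the bench beyond the lane. Origin: centre of its underside. Bystander: leave alone.
- vial: Small brown vial with black cap, 28 mm diameter, 55 mm high, on the robot's side of the lane. Origin: centre of its underside. Bystander: leave alone.
- beaker: Orange plastic beaker, 72 mm diameter, 70 mm high, beyond the lane. Origin: centre of its underside. Bystander: leave alone.
- marker: Marker pen lying on the bench on the robot's side of the lane, 120 mm long, 12 mm thick. Origin: centre of its underside. Bystander: leave alone.
- buffer_jar: White jar, 56 mm diameter, 75 mm high, beyond the lane. Origin: centre of its underside. Bystander: leave alone.
Mind the look-alikes: they are no part of the job. What is shaped like the rack3 but green is not meant. What is shaped like the rack4 but orange is not meant.

How it is judged:
On the way, in this order (a step that is already met when the one before it is completed fails the run):
1. all four racks stand home in a closed row against the end stop (y of rack1 in the frame of lane above 0.139 m and y of rack2 in the frame of lane above 0.103 m and y of rack3 in the frame of lane above 0.067 m and y of rack4 in the frame of lane above 0.031 m and z of each of rack1, rack2, rack3, rack4 in the frame of lane below 0.014 m and angle between each of rack1, rack2, rack3, rack4's own z axis and vertical below 0.06 rad), for 0.2 s.
2. the start key is pressed down (y of rack1 in the frame of lane above 0.139 m and y of rack2 in the frame of lane above 0.103 m and y of rack3 in the frame of lane above 0.067 m and y of rack4 in the frame of lane above 0.031 m and value of joint start_key above 0.004 m), for 0.05 s.
At the end, for the whole second after the job is handed in: All four racks stand flat and at rest in the lane, each within 3 mm of its home place in the closed row against the end stop (origins 18, 54, 90 and 126 mm before the stop), and the start key, pressed at least 4 mm down after they were home, is up again (within 1.5 mm) (all of step 1 and linear speed of each of rack1, rack2, rack3, rack4 below 0.01 m/s and value of joint start_key below 0.0015 m); the robot touches nothing.
It fails at once if a rack of the row is lifted more than 12 mm off the lane floor or tipped by more than 17 degrees (z of any of rack1, rack2, rack3, rack4 in the frame of lane above 0.022 m or angle between any of rack1, rack2, rack3, rack4's own z axis and vertical above 0.3 rad).
It fails at once if the train is broken: neighbouring racks come more than 8 mm apart (distance between rack1 and rack2 above 0.044 m or distance between rack2 and rack3 above 0.044 m or distance between rack3 and rack4 above 0.044 m).
It fails at once if the start key is pressed while the racks are not home (value of joint start_key above 0.003 m and y of rack4 in the frame of lane below 0.029 m).
It fails at once if something else on the bench is moved more than 15 mm (distance of any of spare_rack, reagent_bottle, tip_box, vial, beaker, marker, buffer_jar from where it was at the start of the episode above 0.015 m).
It fails at once if something else on the bench is lifted or tipped (angle between any of spare_rack, reagent_bottle, tip_box, vial, beaker, marker, buffer_jar's own z axis and vertical above 0.3 rad or height (world z) of any of spare_rack, reagent_bottle, tip_box, vial, beaker, marker, buffer_jar above 0.012 m).
It also fails if it takes over 48 s, if anything falls off the work surface, if the arm or the gripper's body presses on something with over 40 N, if the wrist force passes 120 N, or if a joint passes its speed limit or range.

## Working session

There is one attempt and no reset: what is moved stays moved. The work goes in short steps, Python scripts to look and compute and a shell command to move; the robot and the scene stay as the last step left them, time stands still between calls to the robot, and variables do not carry over. Pictures are saved under pics/ and viewed, and the job is handed in when it is done.

```bash
mkdir -p pics
python3 - <<'E'
from workcell import r
import cv2,numpy as np
s=r.get_state()
for k in s: print(k,np.round(s[k],4))
for n in ("scene","top"):
    d=r.snapshot(n); cv2.imwrite(f"pics/{n}0.png",d["img"]); np.savez(f"{n}0.npz",**d)
    print(n,d["mtx"],d["k1"],d["R"],d["t"])
E
```

```text
time 0.0
qpos [-1.4119  0.3842  0.0164  1.3712 -0.0063  1.3882 -0.0465]
qd [-0.0001 -0.001  -0.0015 -0.0017 -0.0005  0.0018  0.    ]
tau [-1.50000e-03 -6.27595e+01  8.43200e-01 -3.71824e+01  1.64000e-02
  1.42000e-02 -0.00000e+00]
ee_pos [0.1373 0.6092 0.2303]
eef_rot [-1.5708  0.0019  1.3491]
contact_force [-0.8206 -0.5512  0.2084]
wrist_torque [ 0.0164  0.0531 -0.0207]
opening 0.0849
scene [[451.69631582   0.         314.513676  ]
 [  0.         451.69631582 235.5806131 ]
 [  0.           0.           1.        ]] 0.03484214401146001 [[ 0.16333372  0.9865102  -0.01094202]
 [ 0.83333469 -0.14389262 -0.53371173]
 [-0.52808654  0.07805476 -0.84559569]] [-0.03689924 -0.42779492  1.18338351]
top [[467.88966673   0.         324.64644687]
 [  0.         467.88966673 235.38174666]
 [  0.           0.           1.        ]] -0.1128863472553469 [[-0.01910336 -0.99981554  0.0019892 ]
 [-0.99799484  0.01894842 -0.06039255]
 [ 0.06034371 -0.00313891 -0.99817272]] [-0.05741162  0.56827436  1.01287572]
```

View pics/scene0.png

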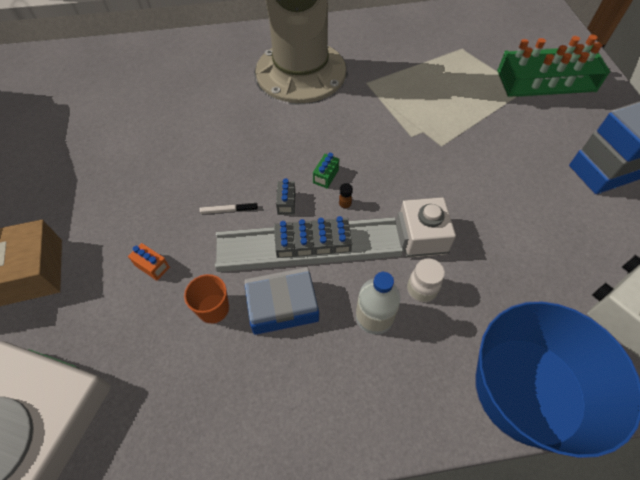

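View pics/top0.png

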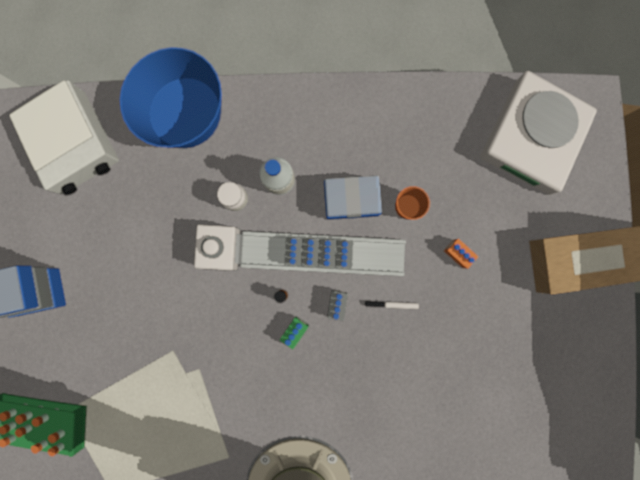

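The scene view shows the row in the lane at (275–350, 235), the reader head and key at (430, 215), and the orange beaker, tip box, bottle and jar beyond the lane. In the top view the row is at (285–350, 252) with the key at (211, 247), so feed goes to image left, roughly world +y. I'll enlarge a crop to confirm.

```bash
cat > h.py <<'E'
import cv2,numpy as np
def load(n): return dict(np.load(n+".npz"))
def ray(d,uv):
    p=cv2.undistortPoints(np.array(uv,float).reshape(-1,1,2),d["mtx"],np.array([float(d["k1"]),0,0,0])).reshape(-1,2)
    v=np.c_[p,np.ones(len(p))]@d["R"]; return -d["R"].T@d["t"],v
def plane(d,uv,z):
    c,v=ray(d,uv); return c+v*((z-c[2])/v[:,2])[:,None]
def dep(d,uv):
    c,v=ray(d,uv); uv=np.array(uv,int).reshape(-1,2); return c+v*d["depth"][uv[:,1],uv[:,0]][:,None]
E
python3 - <<'E'
from h import *
for n,(x0,y0,x1,y1) in (("top",(180,170,440,350)),("scene",(170,140,480,340))):
    d=load(n+"0"); c=d["img"][y0:y1,x0:x1]; f=800/(x1-x0); cv2.imwrite(f"pics/{n}crop.png",cv2.resize(c,None,fx=f,fy=f,interpolation=cv2.INTER_CUBIC)[:600]); 
    hsv=cv2.cvtColor(d["img"],cv2.COLOR_BGR2HSV)
    m=cv2.inRange(hsv,(100,120,60),(125,255,255))
    k,l,st,ce=cv2.connectedComponentsWithStats(m)
    for i in range(1,k):
        if 8<st[i,4]<400 and x0<ce[i][0]<x1 and y0<ce[i][1]<y1: print(n,st[i,:5],ce[i].round(1),plane(d,ce[i],0.061).round(4))
E
```

```text
top [362 214  17   3  27] [370.3 214.8] [[ 0.6062 -0.1654  0.061 ]]
top [327 216  20   3  33] [336. 217.] [[ 0.6028 -0.0929  0.061 ]]
top [291 239   5   5  21] [293. 241.] [[ 0.5538 -0.0012  0.061 ]]
top [308 240   5   5  21] [310. 242.] [[ 0.5511 -0.037   0.061 ]]
top [325 241   5   5  21] [327. 243.] [[ 0.5483 -0.0727  0.061 ]]
top [342 242   5   5  19] [344.2 243.8] [[ 0.5458 -0.1088  0.061 ]]
top [291 246   5   5  19] [292.8 247.6] [[ 5.399e-01 -5.000e-04  6.100e-02]]
top [308 247   5   5  19] [309.8 248.6] [[ 0.5371 -0.0363  0.061 ]]
top [325 247   5   6  20] [326.8 249.5] [[ 0.5346 -0.072   0.061 ]]
top [342 248   5   6  21] [344.  250.2] [[ 0.5323 -0.1083  0.061 ]]
top [290 252   5   5  19] [292.2 254.4] [[0.5257 0.0009 0.061 ]]
top [307 253   5   5  20] [309.2 255.2] [[ 0.5232 -0.0349  0.061 ]]
top [325 254   5   5  18] [326.7 256.1] [[ 0.5207 -0.0716  0.061 ]]
top [342 255   5   5  19] [343.8 257.2] [[ 0.5178 -0.1076  0.061 ]]
top [290 259   5   5  20] [292.  260.9] [[0.512  0.0015 0.061 ]]
top [307 260   5   5  19] [309.  261.8] [[ 0.5095 -0.0341  0.061 ]]
top [324 261   5 
[... 180 characters left out ...]
061 ]]
top [335 307   5   5  19] [336.8 309.2] [[ 0.4092 -0.0907  0.061 ]]
top [334 314   5   5  19] [335.6 315.8] [[ 0.3954 -0.0879  0.061 ]]
top [285 324  17  21  99] [292.8 334. ] [[0.3589 0.0024 0.061 ]]
scene [319 153  14  20 107] [325.6 162.3] [[3.702e-01 1.000e-04 6.100e-02]]
scene [282 179   6  22 114] [284.7 189.7] [[ 0.4268 -0.0928  0.061 ]]
scene [337 216   9  26 143] [340.8 228.6] [[ 0.5366 -0.0007  0.061 ]]
scene [299 219   8  26 139] [302.5 231.7] [[ 0.5312 -0.0726  0.061 ]]
scene [318 218   8  25 142] [321.6 230.1] [[ 0.5337 -0.0367  0.061 ]]
scene [280 221   7  25 140] [283.2 233. ] [[ 0.5278 -0.1086  0.061 ]]
scene [374 272  20  21 323] [383.1 281.7] [[0.6575 0.0505 0.061 ]]
```

View pics/topcrop.png

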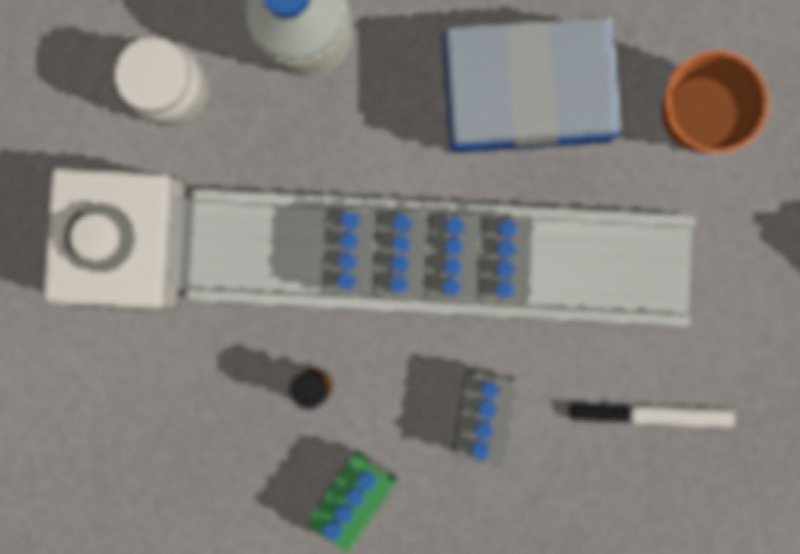

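View pics/scenecrop.png

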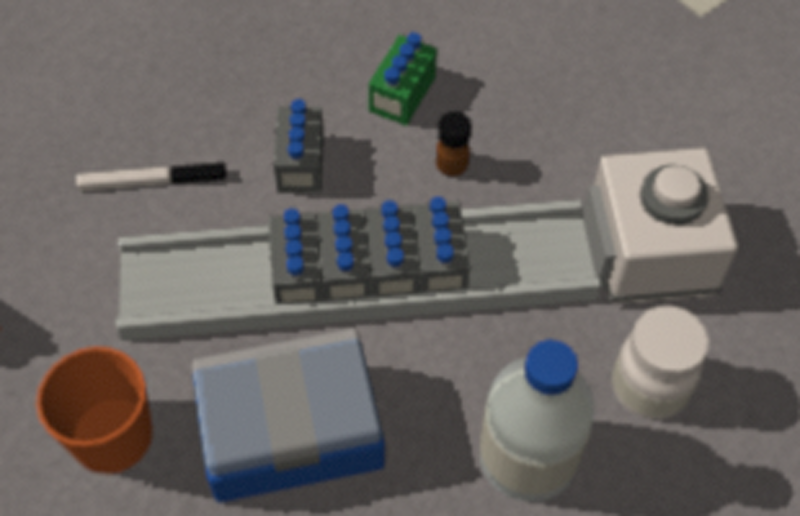

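In the lane stand four grey racks, with caps at top-view x≈292 (rack1, nearest the stop), 309, 327 and 344 (rack4, whose free rear face is at ≈352). The look-alikes are green at (293,333) and orange at (461,254), and the grey spare is at (338,303). All three are outside the lane, so the row is clear, and the crop confirms it. Next is the lane frame, from edges and depth.

Run:
```python
from h import *
for n in ("top","scene"):
    d=load(n+"0"); 
    vv,uu=np.mgrid[0:480,0:640]; uv=np.c_[uu.ravel(),vv.ravel()]
    P=dep(d,uv); ok=(d["depth"].ravel()>0)
    # feed axis
    a=np.deg2rad(85.9); f=np.array([np.cos(a),np.sin(a)]); g=np.array([f[1],-f[0]])
    o=np.array([.53,-.05]); q=(P[:,:2]-o); Y=q@f; X=q@g; Z=P[:,2]
    box=ok&(abs(X)<.08)&(Y>-.3)&(Y<.4)
    print(n,"bench",np.median(Z[ok&(X<-.1)&(X>-.2)&(abs(Y)<.1)]))
    hd=box&(Z>.062)&(Z<.076)&(Y>.1); print("head",hd.sum(),np.percentile(X[hd],[1,50,99]),np.percentile(Y[hd],[1,50,99]),np.median(Z[hd]))
    k=box&(Z>.076)&(Y>.1); print("key",k.sum(),np.percentile(Z[k],[1,50,99]),X[k].mean(),Y[k].mean(),np.percentile(X[k],[1,99]),np.percentile(Y[k],[1,99]),P[k].mean(0))
    rk=box&(Z>.042)&(Z<.056)&(Y<.12)&(abs(X)<.05); print("rack",rk.sum(),np.percentile(X[rk],[1,99]),np.percentile(Y[rk],[1,99]),np.median(Z[rk]))
    fl=box&(Z>.006)&(Z<.0155); print("floor",fl.sum(),np.percentile(X[fl],[1,99]),np.percentile(Y[fl],[1,99]),np.median(Z[fl]))
    lp=box&(Z>.018)&(Z<.027)&(Y<.12); print("lip",lp.sum(),np.percentile(X[lp],[1,99]),np.percentile(Y[lp],[1,99]),np.median(Z[lp]))
    for s in (1,-1):
        m=lp&(X*s>.025); print(s,np.polyfit(Y[m],X[m],1))
    st=box&(Z>.045)&(Z<.055)&(Y>.12); print("stop",st.sum(),np.percentile(Y[st],[1,20,50,99]))
```

```text
top bench -0.00041029280422621994
head 1305 [-0.04729625 -0.0023407   0.04369781] [0.173347   0.20728634 0.25569205] 0.06870706086320788
key 418 [0.07677625 0.08344112 0.09406272] -0.001953514947379935 0.21644515147969198 [-0.02460055  0.0207059 ] [0.19499231 0.24051195] [0.54352676 0.16603089 0.08517527]
rack 1492 [-0.03068644  0.02840319] [-0.07609464  0.06713782] 0.04687279420554147
floor 2639 [-0.03303928  0.03010483] [-0.19302062  0.16755729] 0.009015554704688622
lip 961 [-0.04088574  0.03790099] [-0.28886327  0.11768232] 0.02082639931081176
1 [0.00090614 0.03459287]
-1 [-0.00070758 -0.03705   ]
stop 126 [0.16600405 0.16839685 0.17110458 0.19147092]
scene bench 0.00031147918264118335
head 1366 [-0.04456716  0.01510034  0.04542587] [0.17410658 0.20557948 0.25373762] 0.06935079608935696
key 447 [0.07723494 0.08380783 0.09369056] 0.004288500187606393 0.2150018716485291 [-0.02098981  0.02288039] [0.19480098 0.2391881 ] [0.54964961 0.16414502 0.08571836]
rack 1624 [-0.02970766  0.03030916] [-0.29641029  0.06648708] 0.04745620744538909
floor 3358 [-0.0339126   0.04581062] [-0.28460816  0.22445135] 0.009668094270338268
lip 1180 [-0.04026622  0.03907398] [-0.29499613  0.11696479] 0.02109150912340474
1 [0.00016146 0.03390208]
-1 [ 0.00142888 -0.03578072]
stop 297 [0.16579655 0.16873746 0.1740658  0.24989665]
```

```bash
python3 -m handwheel '[[0,[-0.003,0,-0.05],4],[0,[-0.003,0,-0.05],4],[0,[-0.003,0,-0.05],4],[0,[-0.003,0,-0.05],4],[0,[-0.003,0,-0.05],4],[0,[-0.003,0,-0.05],4],[0,[-0.003,0,-0.05],4],[0,[-0.003,0,-0.05],4]]'
python3 - <<'E'
from h import *
for n in ("top","scene"):
    d=load(n+"0"); vv,uu=np.mgrid[0:480,0:640]; P=dep(d,np.c_[uu.ravel(),vv.ravel()])
    a=np.deg2rad(85.9); f=np.array([np.cos(a),np.sin(a)]); g=np.array([f[1],-f[0]])
    q=P[:,:2]-[.53,-.05]; Y=q@f; X=q@g; Z=P[:,2]
    for lo,hi in ((.076,.082),(.082,.086),(.086,.09),(.09,.1)):
        k=(abs(X)<.05)&(abs(Y-.215)<.05)&(Z>lo)&(Z<hi); print(n,lo,k.sum(),X[k].min(),X[k].max(),Y[k].min(),Y[k].max(),np.median(Z[k]))
    b=(Z>.1)&(Z<.2)&(X>.05)&(X<.25)&(abs(Y)<.3); print("bottle",X[b].min(),X[b].max(),Y[b].min(),Y[b].max())
E
```

```text
time: 0.9
ee_pos: [0.4727, 0.4146, 0.2237]
eef_rot: [-1.569, 0.011, 0.791]
contact_force: [-0.4, 0.1, 0.1]
opening: -0.0001
top 0.076 174 -0.02496826662910772 0.02137942154137192 0.19344660268737912 0.24250083521016844 0.08030547219867351
top 0.082 55 -0.025080417304897157 0.02100762032970733 0.19492725486285584 0.23921127207343118 0.08275416355438425
top 0.086 73 -0.01684533953115189 0.014228239671705513 0.2021259432108251 0.23373692451381664 0.08898821457601547
top 0.09 116 -0.016763348946826104 0.01219501886232948 0.20196905249004435 0.23300184987622846 0.09141019438252918
bottle 0.1286835503259185 0.24986985413025276 0.0640996424739754 0.29989181032105233
scene 0.076 160 -0.023614062700323117 0.023440460169074476 0.19385673032252498 0.24013655183196278 0.08062014957311614
scene 0.082 82 -0.021237092109772177 0.02404891294118518 0.19630266095651885 0.239230781954525 0.08293429418022646
scene 0.086 44 -0.016085961688093398 0.015435307476586753 0.20254927316314547 0.23134365583043984 0.08929731818784231
scene 0.09 161 -0.01552874691535872 0.014233569556128488 0.20226722886805643 0.23207206373788306 0.09150906714775298
bottle 0.13266953944175805 0.24903463044584337 0.0639608674273062 0.2998420568812443
```

```bash
python3 -m handwheel '[[0,[-0.032,0,-0.038],4],[0,[-0.030,0,-0.040],4],[0,[-0.027,0,-0.042],4],[0,[-0.024,0,-0.044],4],[0,[-0.020,0,-0.046],4],[0,[-0.017,0,-0.047],4],[0,[-0.014,0,-0.048],4],[0,[-0.011,0,-0.049],4]]'
```

```text
time: 1.7
ee_pos: [0.502, 0.0154, 0.2222]
eef_rot: [-1.579, 0.016, 0.204]
contact_force: [1.3, 0.2, -0.0]
opening: 0.0003
```

```bash
python3 -m handwheel '[[0,[-0.004,0,-0.045],4],[0,[-0.001,0,-0.045],4],[0,[0.002,0,-0.045],4],[0,[0.004,0,-0.045],3.8],[0,[0,0,0],0],[0,[0,0,0],0],[0,[0,0.02,0],0],[0,[0,0.02,0],0]]'
cat > w.py <<'E'
from workcell import r
import numpy as np
s=r.get_state(); a=np.deg2rad(85.9); f=np.array([np.cos(a),np.sin(a)]); g=np.array([f[1],-f[0]])
p=s["ee_pos"]; q=np.array(p[:2])-[.53,-.05]
print("t",round(s["time"],2),"X",round(q@g,4),"Y",round(q@f,4),"Z",round(p[2],4),"rot deg",np.rad2deg(s["eef_rot"]).round(2),"F",np.round(s["contact_force"],1))
E
python3 w.py
```

```text
time: 2.5
ee_pos: [0.517, -0.1804, 0.1845]
eef_rot: [-1.585, 0.01, -0.096]
contact_force: [0.8, -0.0, 0.7]
opening: -0.0004
t 2.5 X -0.0036 Y -0.131 Z 0.1845 rot deg [-90.82   0.57  -5.51] F [ 0.8 -0.   0.7]
```

```bash
python3 -m handwheel '[[0,[0.0026,0,0],-1.4],[0,[0,0.035,0],0],[0,[0,0.035,0],0],[0,[0,0.03,0],0],[0,[0,0.02,0],0],[0,[0,0,0],0],[0,[0,0,0],0],[0,[0,0,0],0]]'
python3 w.py
python3 - <<'E'
from workcell import r
import cv2
for n in ("top","scene"):
    d=r.snapshot(n); c=d["img"][170:350,180:440] if n=="top" else d["img"][140:340,170:480]; cv2.imwrite(f"pics/{n}1.png",cv2.resize(c,None,fx=2.5,fy=2.5,interpolation=2))
E
```

```text
time: 3.3
ee_pos: [0.5232, -0.1728, 0.0643]
eef_rot: [-1.581, 0.008, -0.047]
contact_force: [-0.2, 0.9, -0.4]
opening: 0.0002
t 3.3 X 0.002 Y -0.123 Z 0.0643 rot deg [-90.56   0.48  -2.68] F [-0.2  0.9 -0.4]
```

View pics/scene1.png

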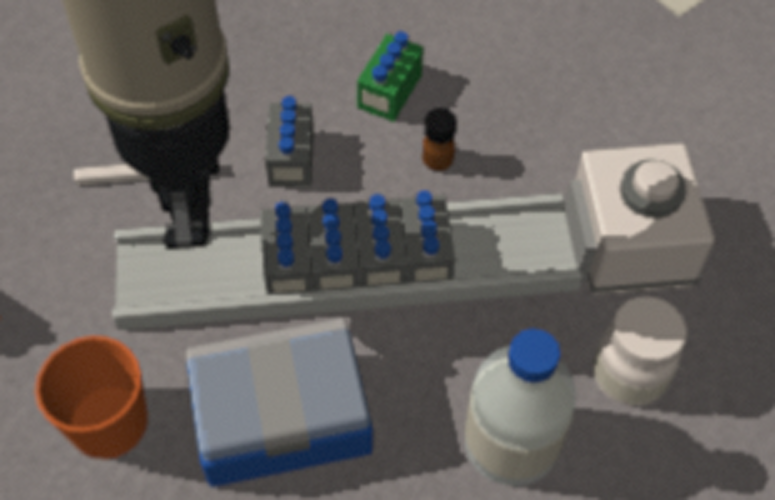

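The fingers (crop ≈(188,235)) hang over the lane behind rack4 (rear edge ≈265), with a clear gap. I'll lower them into the channel.

```bash
python3 -m handwheel '[[0,[-0.003,0.01,-0.002],1],[0,[0,0.012,0],0],[0,[0,0.01,0],0],[0,[0,0.006,0],0],[0,[0,0.003,0],0],[0,[0,0,0],0],[0,[0,0,0],0],[0,[0,0,0],0]]'
python3 w.py
```

```text
time: 4.2
ee_pos: [0.5204, -0.176, 0.0212]
eef_rot: [-1.581, 0.005, -0.066]
contact_force: [-0.1, -0.2, 0.7]
opening: 0.0002
t 4.2 X -0.0006 Y -0.1263 Z 0.0212 rot deg [-90.58   0.31  -3.81] F [-0.1 -0.2  0.7]
```

```bash
python3 -m handwheel '[[0,[0,0,0.006],0],[0,[0,0,0.006],0],[0,[0,0,0.006],0],[0,[0,0,0.006],0],[0,[0,0,0.004],0],[0,[0,0,0.004],0],[0,[0,0,0.004],0],[0,[0,0,0.004],0]]'
python3 w.py;  python3 -m handwheel '[[0,[0,0,0.004],0],[0,[0,0,0.004],0],[0,[0,0,0.004],0],[0,[0,0,0.004],0],[0,[0,0,0.004],0],[0,[0,0,0.004],0],[0,[0,0,0.004],0],[0,[0,0,0.004],0]]'
python3 w.py
```

```text
time: 5.0
ee_pos: [0.5241, -0.1333, 0.0219]
eef_rot: [-1.582, 0.003, -0.066]
contact_force: [0.2, -3.9, 0.3]
opening: -0.0003
t 5.0 X 0.0001 Y -0.0835 Z 0.0219 rot deg [-90.64   0.17  -3.81] F [ 0.2 -3.9  0.3]
time: 5.8
ee_pos: [0.5261, -0.1019, 0.0219]
eef_rot: [-1.585, 0.002, -0.07]
contact_force: [0.1, -4.8, 0.8]
opening: -0.0
t 5.8 X -0.0001 Y -0.0521 Z 0.0219 rot deg [-90.81   0.12  -4.02] F [ 0.1 -4.8  0.8]
```

```bash
python3 -m handwheel '[[0,[0,0,0.004],0],[0,[0,0,0.004],0],[0,[0,0,0.004],0],[0,[0,0,0.004],0],[0,[0,0,0.004],0],[0,[0,0,0.004],0],[0,[0,0,0.004],0],[0,[0,0,0.004],0]]'
python3 w.py
python3 - <<'E'
from workcell import r
import cv2
for n in ("top","scene"):
    d=r.snapshot(n); c=d["img"][170:350,180:440] if n=="top" else d["img"][140:340,170:480]; cv2.imwrite(f"pics/{n}2.png",cv2.resize(c,None,fx=2.5,fy=2.5,interpolation=2))
E
```

```text
time: 6.6
ee_pos: [0.5289, -0.0679, 0.0219]
eef_rot: [-1.586, 0.001, -0.071]
contact_force: [-0.7, -4.2, 1.9]
opening: -0.0004
t 6.6 X 0.0002 Y -0.0179 Z 0.0219 rot deg [-9.085e+01  7.000e-02 -4.040e+00] F [-0.7 -4.2  1.9]
```

View pics/scene2.png

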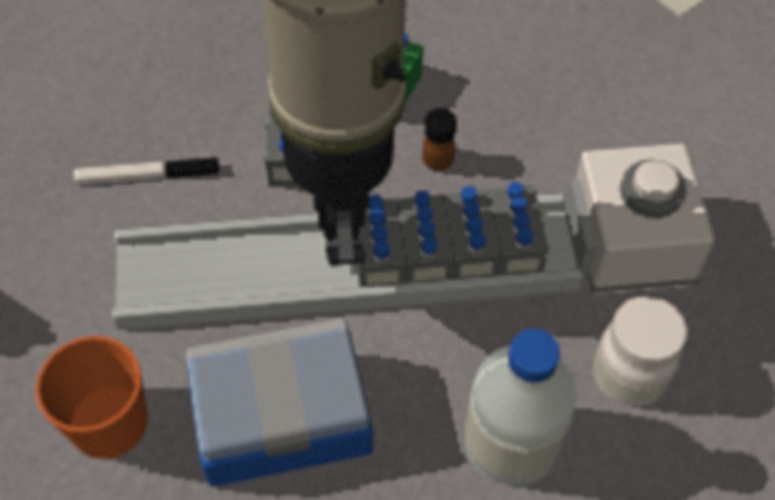

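The train is closed up and moving. Rack1's front is at crop x≈543 and the stop is at ≈580.

```bash
python3 -m handwheel '[[0,[0,0,0.003],0],[0,[0,0,0.003],0],[0,[0,0,0.003],0],[0,[0,0,0.003],0],[0,[0,0,0.003],0],[0,[0,0,0.003],0],[0,[0,0,0.002],0],[0,[0,0,0.002],0]]'
python3 w.py; python3 -m handwheel '[[0,[0,0,0.002],0],[0,[0,0,0.002],0],[0,[0,0,0.001],0],[0,[0,0,0.001],0],[0,[0,0,0.001],0],[0,[0,0,0.001],0],[0,[0,0,0.001],0],[0,[0,0,0.001],0]]'
python3 w.py
```

```text
time: 7.5
ee_pos: [0.5304, -0.0462, 0.0218]
eef_rot: [-1.587, 0.001, -0.073]
contact_force: [-1.0, -5.4, 2.3]
opening: -0.0001
t 7.5 X 0.0001 Y 0.0038 Z 0.0218 rot deg [-9.092e+01  6.000e-02 -4.150e+00] F [-1.  -5.4  2.3]
time: 8.3
ee_pos: [0.5308, -0.0393, 0.0219]
eef_rot: [-1.591, 0.001, -0.076]
contact_force: [0.1, -7.8, 1.4]
opening: -0.0001
t 8.3 X 0.0 Y 0.0107 Z 0.0219 rot deg [-9.113e+01  4.000e-02 -4.370e+00] F [ 0.1 -7.8  1.4]
```

```bash
python3 -m handwheel '[[0,[0,0,0.001],0],[0,[0,0,0.001],0],[0,[0,0,0.001],0],[0,[0,0,0.001],0],[0,[0,0,0.001],0],[0,[0,0,0.001],0],[0,[0,0,0.001],0],[0,[0,0,0.001],0]]'
python3 w.py; python3 -m handwheel '[[0,[0,0,0.002],0],[0,[0,0,0.002],0],[0,[0,0,0.002],0],[0,[0,0,0.002],0],[0,[0,0,0.002],0],[0,[0,0,0.002],0],[0,[0,0,0.002],0],[0,[0,0,0.002],0]]'
python3 w.py
python3 - <<'E'
from workcell import r
import cv2
for n in ("top","scene"):
    d=r.snapshot(n); c=d["img"][170:350,180:440] if n=="top" else d["img"][140:340,170:480]; cv2.imwrite(f"pics/{n}3.png",cv2.resize(c,None,fx=2.5,fy=2.5,interpolation=2))
E
```

```text
time: 9.1
ee_pos: [0.5307, -0.0395, 0.0219]
eef_rot: [-1.599, 0.0, -0.085]
contact_force: [0.9, -7.5, 2.6]
opening: 0.0001
t 9.1 X -0.0001 Y 0.0105 Z 0.0219 rot deg [-91.61   0.    -4.86] F [ 0.9 -7.5  2.6]
time: 9.9
ee_pos: [0.5305, -0.0398, 0.0222]
eef_rot: [-1.615, -0.001, -0.101]
contact_force: [-0.2, -10.5, 2.6]
opening: -0.0
t 9.9 X -0.0002 Y 0.0102 Z 0.0222 rot deg [-9.254e+01 -8.000e-02 -5.770e+00] F [ -0.2 -10.5   2.6]
```

View pics/scene3.png

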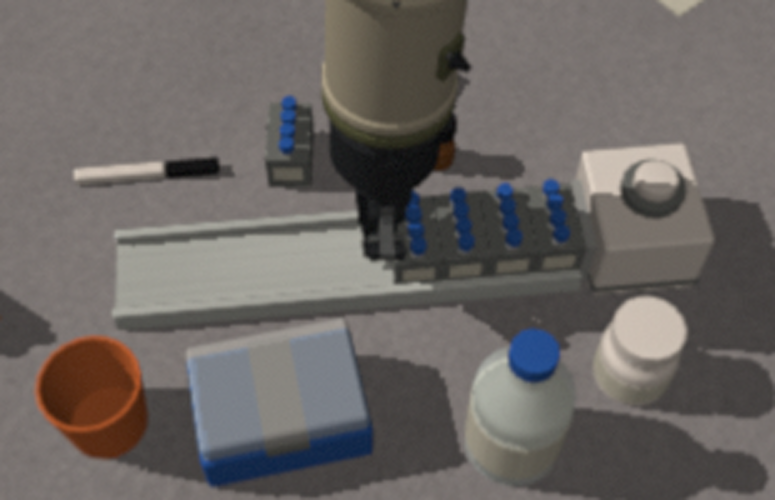

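The train is stalled at Y≈0.0103, against a predicted 0.0105, with push force rising to 10 N. The image shows rack1 against the stop and the row closed. I'll back off, then rise.

```bash
python3 -m handwheel '[[0,[0,0,-0.006],0],[0,[0,0,-0.01],0],[0,[0,0,-0.012],0],[0,[0,0,-0.012],0],[0,[0,0,-0.005],-1.5],[0,[0,0,0],0],[0,[0,-0.03,0],0],[0,[0,-0.04,0],0]]'
python3 w.py; python3 -m handwheel '[[0,[0,-0.04,0],0],[0,[0,-0.04,0],0],[0,[0,-0.02,0],0],[0,[0,0,0],0],[0,[0,0,0],0],[0,[0,0,0],0],[0,[0,0,0],0],[0,[0,0,0],0]]'
python3 w.py
python3 - <<'E'
from workcell import r
from h import *
d=r.snapshot("scene"); np.savez("scene4.npz",**d)
cv2.imwrite("pics/scene4.png",cv2.resize(d["img"][140:340,170:480],None,fx=2.5,fy=2.5,interpolation=2))
hsv=cv2.cvtColor(d["img"],cv2.COLOR_BGR2HSV); m=cv2.inRange(hsv,(100,120,60),(125,255,255))
k,l,st,ce=cv2.connectedComponentsWithStats(m)
a=np.deg2rad(85.9); f=np.array([np.cos(a),np.sin(a)])
for n in (d,load("scene0")):
  m=cv2.inRange(cv2.cvtColor(n["img"],cv2.COLOR_BGR2HSV),(100,120,60),(125,255,255)); k,l,st,ce=cv2.connectedComponentsWithStats(m)
  for i in range(1,k):
    if 8<st[i,4]<200 and 260<ce[i][0]<420 and 200<ce[i][1]<270: print(ce[i].round(1),st[i,4],((plane(n,ce[i],.061)[0,:2]-[.53,-.05])@f).round(4))
E
```

```text
time: 10.8
ee_pos: [0.5208, -0.0831, 0.0898]
eef_rot: [-1.613, 0.013, -0.075]
contact_force: [1.4, 0.2, 0.4]
opening: -0.0001
t 10.8 X -0.0068 Y -0.0336 Z 0.0898 rot deg [-92.4    0.74  -4.27] F [1.4 0.2 0.4]
time: 11.6
ee_pos: [0.5222, -0.0793, 0.1953]
eef_rot: [-1.61, 0.011, -0.079]
contact_force: [-0.6, 0.4, -0.3]
opening: 0.0
t 11.6 X -0.0056 Y -0.0298 Z 0.1953 rot deg [-92.24   0.61  -4.52] F [-0.6  0.4 -0.3]
[373.4 225.5] 140 0.1116
[392.3 223.8] 138 0.1475
[354.6 227.2] 140 0.0758
[335.8 229. ] 142 0.0401
[340.8 228.6] 143 0.0497
[302.5 231.7] 139 -0.0225
[321.6 230.1] 142 0.0135
[283.2 233. ] 140 -0.0586
```

View pics/scene4.png

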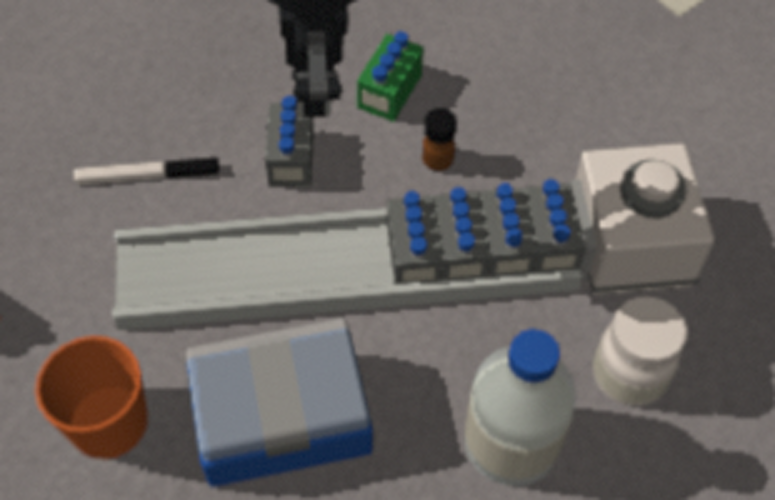

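The row is closed and home: each rack's caps moved 98–99 mm (98.5 mm needed) and the pitch is still 36 mm. Now on to the key.

```bash
python3 -m handwheel '[[0,[0.001,0,0.045],0],[0,[0.001,0,0.045],0],[0,[0.001,0,0.045],0],[0,[0.001,0,0.045],0],[0,[0.001,0,0.04],0],[0,[0,0,0.02],0],[0,[0,0,0],0],[0,[0,0,0],0]]'
python3 w.py
```

```text
time: 12.45
ee_pos: [0.5452, 0.1659, 0.18]
eef_rot: [-1.615, 0.017, -0.084]
contact_force: [0.5, -1.0, -0.3]
opening: 0.0001
t 12.45 X -0.0003 Y 0.2165 Z 0.18 rot deg [-92.52   0.97  -4.82] F [ 0.5 -1.  -0.3]
```

Centred above the key (top z≈0.092). I'll descend to about 0.105, correcting for the tilt.

```bash
python3 -m handwheel '[[0,[0,0.025,0.001],0],[0,[0,0.025,0.001],0],[0,[0,0.015,0.001],0],[0,[0,0.007,0.001],0],[0,[0,0,0],0],[0,[0,0,0],0],[0,[0,0,0],0],[0,[0,0,0],0]]'
python3 w.py
python3 - <<'E'
from workcell import r
import cv2
d=r.snapshot("scene"); cv2.imwrite("pics/scene5.png",cv2.resize(d["img"][140:340,300:500],None,fx=3,fy=3,interpolation=2))
E
```

```text
time: 13.25
ee_pos: [0.5464, 0.1575, 0.1085]
eef_rot: [-1.616, 0.013, -0.096]
contact_force: [1.0, -0.8, 0.7]
opening: -0.0002
t 13.25 X 0.0016 Y 0.2082 Z 0.1085 rot deg [-92.57   0.74  -5.5 ] F [ 1.  -0.8  0.7]
```

View pics/scene5.png

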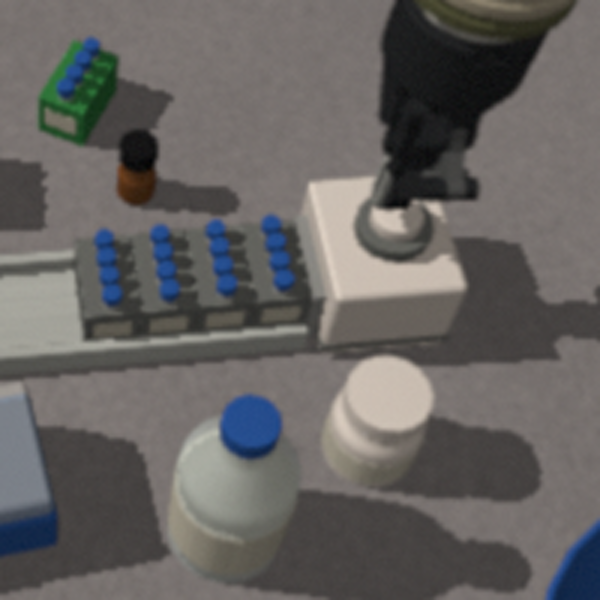

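```bash
python3 -m handwheel '[[0,[-0.002,0,0.008],-1],[0,[0,0,0],0],[0,[0,0,0],0],[0,[0,0.004,0],0],[0,[0,0.004,0],0],[0,[0,0,0],0],[0,[0,0,0],0],[0,[0,0,0],0]]'
python3 w.py
```

```text
time: 14.1
ee_pos: [0.5452, 0.1668, 0.1]
eef_rot: [-1.615, 0.013, -0.076]
contact_force: [0.1, 0.5, 1.2]
opening: -0.0002
t 14.1 X -0.0003 Y 0.2174 Z 0.1 rot deg [-92.51   0.73  -4.34] F [0.1 0.5 1.2]
```

```bash
python3 -m handwheel '[[0,[0,0.003,0],0],[0,[0,0.003,0],0],[0,[0,0.003,0],0],[0,[0,0.003,0],0],[0,[0,0.003,0],0],[0,[0,0.003,0],0],[0,[0,0.003,0],0],[0,[0,0.003,0],0]]'
python3 w.py
```

```text
time: 14.9
ee_pos: [0.5459, 0.1666, 0.0857]
eef_rot: [-1.607, 0.011, -0.076]
contact_force: [-14.1, -3.6, 31.2]
opening: 0.0002
t 14.9 X 0.0004 Y 0.2171 Z 0.0857 rot deg [-92.08   0.66  -4.38] F [-14.1  -3.6  31.2]
```

It's fully down (31 N on the hard stop at z=0.0857, 6 mm below the top). I'll hold briefly and release.

```bash
python3 -m handwheel '[[0,[0,0.001,0],0],[0,[0,0.001,0],0],[0,[0,-0.005,0],0],[0,[0,-0.01,0],0],[0,[0,-0.02,0],0],[0,[0,-0.03,0],0],[0,[0,-0.04,0],0],[0,[0,-0.04,0],0]]'
python3 w.py;python3 -m handwheel '[[0,[0,-0.02,0],0],[0,[-0.03,0,0.02],0],[0,[-0.04,0,0.03],0],[0,[-0.04,0,0.03],0],[0,[-0.02,0,0.02],0],[0,[0,0,0],0],[0,[0,0,0],0],[0,[0,0,0],0]]'
python3 w.py
python3 - <<'E'
from workcell import r
from h import *
a=np.deg2rad(85.9); f=np.array([np.cos(a),np.sin(a)]); g=np.array([f[1],-f[0]])
for n in ("top","scene"):
    d=r.snapshot(n); cv2.imwrite(f"pics/{n}6.png",d["img"])
    m=cv2.inRange(cv2.cvtColor(d["img"],cv2.COLOR_BGR2HSV),(100,120,60),(125,255,255)); k,l,st,ce=cv2.connectedComponentsWithStats(m)
    for i in range(1,k):
        q=plane(d,ce[i],.061)[0,:2]-[.53,-.05]
        if 8<st[i,4]<200 and abs(q@g)<.03: print(n,ce[i].round(1),(q@g).round(4),(q@f).round(4))
    vv,uu=np.mgrid[0:480,0:640]; P=dep(d,np.c_[uu.ravel(),vv.ravel()]); q=P[:,:2]-[.53,-.05]
    k=(np.hypot(q@g+.001,q@f-.217)<.012)&(P[:,2]<.12); print("key z",k.sum(),np.median(P[k,2]) if k.any() else None)
    rk=(abs(q@g)<.03)&(abs(q@f-.1)<.13)&(P[:,2]>.043)&(P[:,2]<.054); print("row rear",np.percentile((q@f)[rk],1))
E
```

```text
time: 15.7
ee_pos: [0.5444, 0.17, 0.2314]
eef_rot: [-1.612, 0.021, -0.078]
contact_force: [1.0, 0.5, -0.4]
opening: 0.0003
t 15.7 X -0.0013 Y 0.2205 Z 0.2314 rot deg [-92.36   1.21  -4.47] F [ 1.   0.5 -0.4]
time: 16.5
ee_pos: [0.4235, 0.2826, 0.2604]
eef_rot: [-1.606, 0.007, -0.083]
contact_force: [0.3, -0.8, -0.1]
opening: -0.0002
t 16.5 X -0.13 Y 0.3242 Z 0.2604 rot deg [-92.04   0.43  -4.74] F [ 0.3 -0.8 -0.1]
top [246.6 242.4] 0.0121 0.1483
top [263.8 239.9] 0.0193 0.1122
top [280.8 240.8] 0.0195 0.0762
top [297.5 241.5] 0.0197 0.0409
top [263.2 246.5] 0.0054 0.1125
top [280.1 247.2] 0.0058 0.0767
top [297.  248.1] 0.0058 0.041
top [456.6 246.9] 0.0259 -0.297
top [246.1 252.3] -0.0088 0.1479
top [263. 253.] -0.0083 0.1122
top [463.8 253.3] 0.0131 -0.313
top [280.  253.9] -0.0083 0.0761
top [297.  254.8] -0.0083 0.0404
top [245.8 258.9] -0.0227 0.1478
top [262.9 259.7] -0.0224 0.1116
top [279.8 260.4] -0.0219 0.0759
top [470.8 259.6] 0.0005 -0.3287
top [296.7 261.4] -0.0221 0.0402
key z 102 0.09085250900759556
row rear 0.023689530721446788
scene [373.4 225.7] 0.0026 0.1115
scene [392.3 224. ] 0.0025 0.1474
scene [354.6 227.2] 0.0024 0.0758
scene [335.7 228.9] 0.0028 0.0401
scene [144.1 254.2] 0.0227 -0.3123
key z 113 0.09141289912325579
row rear 0.02303286709091846
```

View pics/scene6.png

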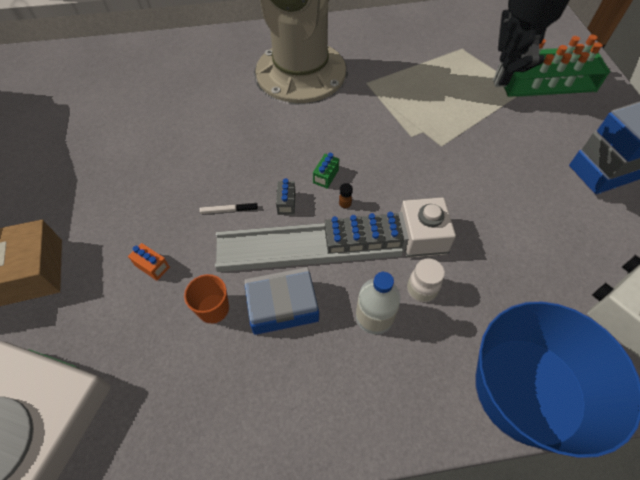

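View pics/top6.png

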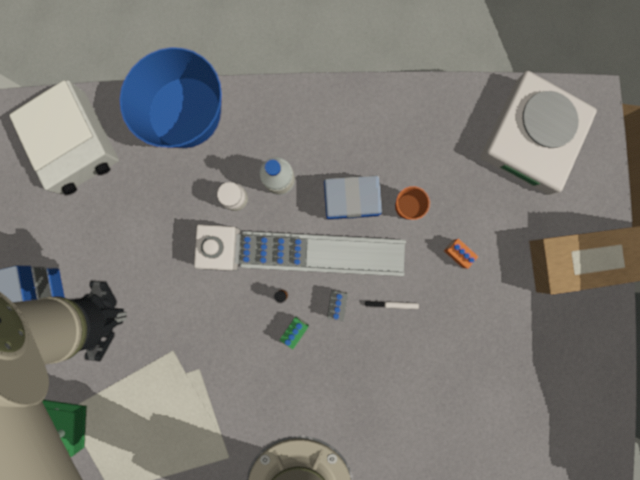

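```bash
python3 w.py; python3 -c "
from workcell import r
print(r.job_done())"; python3 w.py
```

```text
t 16.6 X -0.1295 Y 0.3235 Z 0.2603 rot deg [-92.05   0.41  -4.84] F [0.8 0.1 0.9]
the job is handed in; nothing more can be done
None
the job is handed in; nothing more can be done
```

The job is done and handed in at 16.6 s, well inside the 48 s limit. No verdict was reported.

- **Racks:** I pushed the row from rack4's rear face with shut fingers, at about 5 N, until it stalled against the end stop at about 10 N. The fingers stopped within 0.3 mm of where I had predicted. In the scene view the caps of all four racks moved 98–99 mm against 98.5 mm needed, with the 36 mm spacing kept. The last pictures show the row still closed against the stop.
- **Start key:** I pressed it to its hard stop, with the fingertips at z 0.0857 m (about 6 mm down) and about 31 N on the tool, then released it. Afterwards its top measured 0.091 m in both views, against about 0.0915 m before, so it is up again.
- **Bystanders and arm:** The spare rack, the other bench items and the look-alikes look unmoved in the last pictures; I compared those by eye only. The arm finished clear, with about 1 N or less on the tool.

**Small disagreements:** The depth images put the row's rear edge 1.5–2 mm short... that is, nearer the stop than my 0.0215 m prediction (0.023–0.024 m), which is within the calibration error. The tool had also tilted about 2.5° by the end of the push, and I left it that way.

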